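# Lock the counter sign and hold a spring clip open over its card

## Task

Turn the winged lock collar of the sign stand clockwise, seen from above, until its tongue lies over the sign's foot, fully home at the lock mark. Then squeeze the tails of the spring clip parked on the tall sign, lift it off, and hold it wide open astride the top edge of the card in the locked stand, near the middle, with the edge well inside the jaws and neither jaw touching the card, so that a colleague can slip a price tag in. Finish like that, still squeezing the clip in the gripper: do not let it close and do not let go; leave the sign standing in its tray and the things around undisturbed.

Things in the scene. Friction and masses are not known exactly. Their poses are not given: they have to be found in the camera images.
- stand: Fixed aluminium plate, 150 x 120 x 8 mm, on the table. Origin: centre of its underside; x runs from the collar to the sign (roughly away from the robot). The sign's foot stands on it 38 mm along +x, between 5 mm high ribs; the collar's axis is 36 mm along -x, vertical.
- collar (a joint): Lock collar, a grey ring (43 mm over the knurl) turning on the stand's spigot, rad: 0 unlocked, grows clockwise seen from above, locked mark at 1.30, end stop at 1.33. Stays where it is left (friction about 0.04 N m, no spring). At its foot a flat steel tongue reaches 60 mm from the axis; locked, it points along the stand's +x and lies over the sign's foot.
- collar_grip (a point): On the collar's axis, in the upright wing on top of the collar: 52 mm long (along this point's x, which is also the way the tongue points), 14 mm thick (y), 34 mm high, its top 9 mm above this point and the wider ring (43 mm) beginning 25 mm below it. The point is 99.5 mm above the table. Grip the wing from above across its thickness.
- sign: The smaller card sign, loose, standing in the stand's tray: foot 56 x 76 x 12 mm, above it an upright card 84 mm wide (y), 3 mm thick, its top edge 112 mm above the origin. Origin: centre of the foot's underside; x along the stand's x; the card's mid plane is at x = +6.5 mm.
- card_top (a point): Middle of the top edge of the smaller sign's card (axes as sign: x through the card, y along the edge, z up), 120 mm above the table.
- tall_sign: The taller card sign, fixed: card 98 mm wide (y), 3 mm thick, top edge 167.5 mm above the origin (the table), mid plane at x = +6.5 mm. The clip is parked on its top edge.
- clip: Grey sprung peg clip, 80 g, sitting on the tall sign's top edge, jaws down, tails up. Origin: on its 8 mm hinge pin; x through the card, y along the pin, z up. Squeezing the tails together along x opens the jaws. Its spring alone holds it on the card: once open it slides freely, up to 22 mm down until the pin rests on the edge.
- clip_grip (a point): Between the tails, on the clip's z axis, 34 mm above the pin: a good height for the finger pads' centre. Tails: 26 mm wide (y), reaching 45 mm above the pin, flaring to 54 mm over their outer faces at the top when closed; wide open they stand upright, about 27 mm over all.
- clip_mouth (a point): Between the two lips, on the clip's z axis, 41 mm below the pin. Jaws: 40 mm wide (y), reaching 46 mm below the pin; the lowest 10 mm are the lips that pinch the card. A card can reach 37 mm up from this point before it meets the pin. At the start this point is 14 mm below the tall sign's top edge.
- clip_back (a joint): Angle of the clip half on its +x side, rad: 0 when pinching a 3 mm card, -0.04 shut, 0.28 wide open against its stop (jaws then about 28 mm apart). Both halves move alike. Spring: about 6 N at each tail's top to start opening, 11 N wide open; squeeze with 20 to 40 N.
- clip_front (a joint): The same for the half on the clip's -x side.
- car: Wooden toy car, 58 x 102 x 50 mm, bystander. Origin under its centre.
- pad: Ink pad, 54 x 87 x 16 mm, bystander. Origin under its centre.
- dice: Leather-brown dice cup, 73 mm across, 90 mm high, bystander. Origin under its centre.
- skit: Wooden skittle, 38 mm across, 100 mm high, bystander. Origin under its centre.
- mark: Marker pen lying down, 130 mm long, bystander. Origin under its centre.

How it is judged:
On the way, in this order (a step that is already met when the one before it is completed fails the run):
1. the collar is turned to its lock mark while the clip is still parked (value of joint collar above 1.2 rad and distance of clip from where it was at the start of the episode below 0.01 m), for 0.2 s.
2. the clip is squeezed open and lifted clear of the tall sign (value of joint clip_back above 0.15 rad and z of clip_mouth in the frame of tall_sign above 0.175 m and contact force between the fingers and clip above 3 N), for 0.2 s.
At the end, for the whole second after the job is handed in: Collar past 1.2 rad; fingers hold the clip, both halves open past 0.15 rad, still and upright, lips 8-36 mm below the card's top edge, within 7 mm of its plane and 25 mm of its middle, pin along the edge within 0.25 rad, touching nothing of the sign; sign upright, within 6 mm of its start (value of joint collar above 1.2 rad and value of joint each of clip_back, clip_front above 0.15 rad and contact force between the fingers and clip above 3 N and contact force between each of clip, the arm and sign below 0.2 N and x of clip_mouth in the frame of card_top between -0.007 and 0.007 m and y of clip_mouth in the frame of card_top between -0.025 and 0.025 m and z of clip_mouth in the frame of card_top between -0.036 and -0.008 m and angle between the y axis of clip and the y axis of sign, either way round below 0.25 rad and angle between clip's own z axis and vertical below 0.2 rad and angle between sign's own z axis and vertical below 0.05 rad and distance of sign from where it was at the start of the episode below 0.006 m and linear speed of clip below 0.02 m/s); the arm keeps its last pose, push and grip.
It fails at once if the sign is knocked out of its tray or tipped (distance of sign from where it was at the start of the episode above 0.012 m or angle between sign's own z axis and vertical above 0.2 rad).
It fails at once if a bystander is disturbed (distance of any of car, pad, dice, skit, mark from where it was at the start of the episode above 0.03 m).
It fails at once if the clip is dropped on the table (height (world z) of clip below 0.05 m).
It also fails if it takes over 54 s, if anything falls off the work surface, if the arm or the gripper's body presses on something with over 40 N, if the wrist force passes 120 N, or if a joint passes its speed limit or range.

## Robot

A 6-joint arm with a two-finger parallel gripper is mounted at the origin on the work surface; the furniture and walls round the work are solid. World frame = base frame: x ahead of the robot, y to its left, z up, the work surface at z = 0. Lengths are in m, angles in rad, forces in N, time in s.
With the tool pointing down it reaches from about 0.275 to 0.85 m from the base axis. Payload 19 kg.
Tool frame: the origin (TCP) lies between the finger pads; the fingertips stand 22 mm ahead of it and the grasp point (between the pads) lies 3 mm ahead of it; z points along the fingers, y is the line along which they close (so a half turn about z gives the same grasp; the last joint's range is limited). The gripper opens to 85 mm and grips with 20 to 120 N. Pads are 22 mm wide; open, the fingers measure 114 mm over their backs; the gripper's body (76 mm by 85 mm) begins 54 mm behind the grasp point. The pads swing forward as they close: fully open they stand 13 mm farther back than shut.
Start: joints at [-1.294, 0.15, 1.437, -0, 1.554, -0.134], TCP at [0.23, -0.527, 0.253] pointing down, gripper open.
Joint ranges: [-2.8, 2.8], [-0.68, 2.1], [0.12, 2.68], [-1.39, 4.53], [0.16, 2.79], [-2.81, 2.81]. Speed limits (rad/s): [1.89, 1.89, 2.22, 3.01, 3.01, 3.01].

## Interface

Orientations are given as a unit quaternion [x, y, z, w].
In Python, from plant import ctrl gives the robot as it stands.
- The arm moves only by the tool move_arm, never from a script. Its argument "deltas" is a list of rows, each a list of 3 entries, a list of its own where there are three numbers: the closure, from -1 (fully open) to 1 (shut), then the shift along the tool's x, y, z in units of 25 mm (1.0 is 25 mm), then the turn, a rotation vector about the tool's x, y, z in units of 6 degrees (1.0 is 6 degrees). In form: [[fingers, [tx, ty, tz], [wx, wy, wz]], ...]. A call has 1 to 5 rows; each row shifts and turns the commanded pose from where the row before left it, along the tool's axes as they then stand; what a row does not reach is not made up. A row lasts 1/12 s, in which the tool goes at most 41.7 mm and 7.16 degrees, less where a joint would pass 70% of its speed; a pose out of reach is approached as far as the arm can. A call is refused whole if a number of a shift passes 1 or a number of a turn 1, either way. A call with a gripper value outside its range is refused whole. The fingers move at their own pace and stop on an object; "force" is the grip in N (left out, the last holds). Time passes only in rows, so rows that do not move let the fingers close. It gives the time, the measured TCP pose, the force, the opening and the grip force at its end, in the units of the state.
- ctrl.read_state(): the state, without advancing time (a new reading comes with each control period).
- ctrl.capture(name): name is "scene" or "top" or "wrist"; returns the picture (420x560x3 uint8, red, green, blue); there is no depth.
- ctrl.camera_params(name): a dict with "fov_y" (degrees; the focal length in pixels is half the picture's height over the tangent of half this angle, whatever the lens; pixels are square), "cx", "cy" (the principal point, pixels), "T" (4x4, takes a point from camera to world coordinates). Camera axes: x right, y up, looking along -z (the intrinsics and any distortion apply to the point x, -y, -z); pixel columns grow to the right and rows downward; lengths in m; the calibration is good to about 2 mm. A picture is of the moment at which its call begins: read the wrist's pose just before it. camera_params takes no time and is no camera call; for the wrist camera it gives the pose at the moment of the call.
- ctrl.hand_in(): hands the job in; it is judged then, once.
Trained networks look in the newest picture that a camera, given by its name, has taken for a name from the list of things; names that differ only in an ending like _2 or _b are one class to them, and where a whole thing is asked for, a point or a joint stands for the part that bears it (a point fixed in the world has none). Each returns a list of dicts, best first, with "confidence" (0 to 1); they miss things now and then, are a little off and sometimes report something else, mostly with a low value. They report only what shows in the picture. A call takes as long as a camera call.
- ctrl.outline_of(camera, name): "region" (420x560 bool, what is visible of it) and "pixel" ([row, column] in pixels, amid what is visible of it).
- ctrl.landmark_of(camera, name): "pixel" ([row, column] in pixels: a listed point, or the origin of a listed thing).
The state is a dict: "t": time; "q": joint angles; "qd": joint speeds; "effort": joint torques, N m; "tool_pos": TCP position; "tcp_rot": TCP orientation; "force": force on the tool from outside, world axes, zero at the start; "ft_torque": the same for the moment, N m; "finger_gap": finger opening in m; "grasp_force": force on a finger pad.
Only numpy, scipy, OpenCV 4.12 (cv2) and the standard library are available. Lean on these libraries where they do the work, as an engineer would, in place of code of your own. Each camera call takes 0.05 s, during which the arm holds its last target. There are 200 camera calls.

## Working session

There is one attempt and no reset: what is moved stays moved. The work goes in short steps, Python scripts to look and compute and a tool call to move; the robot and the scene stay as the last step left them, time stands still between calls to the robot, and variables do not carry over. Pictures are saved under pics/ and viewed, at most 13 in all, crops included, and the job is handed in when it is done.

Besides the shell and the picture viewer there is one more tool, called after "Emit:" by a JSON object that holds its "op" and its "data", one argument or row to a line. move_arm: Moves the arm, as the interface text tells. Its arguments: {"type":"object","properties":{"deltas":{"type":"array"},"force":{"type":"number"}},"required":["deltas"]}

```bash
ls; mkdir -p pics
cat > h.py <<'E'
import numpy as np, cv2
from plant import ctrl
from scipy.spatial.transform import Rotation as R
def ray(P,px):
    f=210/np.tan(np.radians(P["fov_y"])/2); r,c=px
    d=np.array([(c-P["cx"])/f,-(r-P["cy"])/f,-1.]); T=np.array(P["T"])
    d=T[:3,:3]@d; return T[:3,3],d/np.linalg.norm(d)
def proj(P,X):
    f=210/np.tan(np.radians(P["fov_y"])/2); T=np.array(P["T"])
    p=T[:3,:3].T@(np.array(X)-T[:3,3]); return [P["cy"]-f*p[1]/-p[2],P["cx"]+f*p[0]/-p[2]]
def atz(P,px,z):
    o,d=ray(P,px); return o+d*(z-o[2])/d[2]
def tri(rs):
    A=np.zeros((3,3));b=np.zeros(3)
    for o,d in rs:
        M=np.eye(3)-np.outer(d,d);A+=M;b+=M@o
    X=np.linalg.solve(A,b); res=[np.linalg.norm((np.eye(3)-np.outer(d,d))@(X-o)) for o,d in rs]
    return X,np.array(res)
E
python3 - <<'E'
from h import *
P={}
for c in("scene","top"):
    im=ctrl.capture(c);cv2.imwrite(f"pics/{c}0.png",im[:,:,::-1]);P[c]=ctrl.camera_params(c)
    print({k:v for k,v in P[c].items() if k!="T"},np.round(P[c]["T"],3).tolist())
for n in["collar_grip","card_top","clip_grip","clip","clip_mouth","stand","sign","tall_sign"]:
    rs=[]
    for c in P:
        L=ctrl.landmark_of(c,n)
        print(n,c,[(np.round(l["pixel"],1).tolist(),round(l["confidence"],2)) for l in L[:2]])
        if L: rs.append(ray(P[c],L[0]["pixel"]))
    if len(rs)==2: print("   ",*[x.round(4) for x in tri(rs)])
print(ctrl.read_state())
E
```

```text
pics
{'fov_y': 43.399818177608005, 'cx': 276.57893844013813, 'cy': 204.18391992225213} [[-0.782, 0.439, -0.443, -0.036], [-0.624, -0.561, 0.544, 0.67], [-0.01, 0.702, 0.712, 1.049], [0.0, 0.0, 0.0, 1.0]]
{'fov_y': 43.52715576652954, 'cx': 286.0477380434687, 'cy': 207.10733012620256} [[-0.005, 0.986, -0.164, 0.376], [-1.0, -0.001, 0.024, -0.001], [0.024, 0.165, 0.986, 1.171], [0.0, 0.0, 0.0, 1.0]]
collar_grip scene [([191.1, 328.8], 0.74)]
collar_grip top [([244.1, 353.4], 0.69), ([206.6, 247.3], 0.68)]
    [ 0.4741 -0.1647  0.1102] [0.0028 0.0028]
card_top scene [([173.2, 300.9], 0.83)]
card_top top [([206.5, 356.5], 0.58)]
    [ 0.5556 -0.1668  0.124 ] [0.0048 0.0048]
clip_grip scene [([186.9, 252.0], 0.66)]
clip_grip top [([203.9, 248.6], 0.67)]
    [0.5388 0.0447 0.2431] [0.0028 0.0028]
clip scene [([201.8, 254.1], 0.6)]
clip top [([202.7, 253.5], 0.88)]
    [0.548  0.0361 0.1847] [0.001 0.001]
clip_mouth scene [([216.2, 252.5], 0.92)]
clip_mouth top [([206.7, 253.0], 0.82), ([199.7, 249.6], 0.28)]
    [0.5498 0.0399 0.1377] [0.0009 0.0009]
stand scene [([214.1, 317.0], 0.59)]
sta
[... 366 characters left out ...]
] [0.0004 0.0004]
{'t': 0.9, 'q': array([-1.29401885e+00,  1.50461130e-01,  1.43740659e+00,  1.75556723e-05,
        1.55379038e+00, -1.34009259e-01]), 'qd': array([ 0.00069679, -0.00043846,  0.00071842,  0.00173249,  0.00148796,
       -0.0003436 ]), 'effort': array([ 5.97102859e-03, -7.12775588e+01, -5.71040833e+01,  3.72225395e-04,
        1.43268913e-03, -4.08640665e-05]), 'tool_pos': array([ 0.22958864, -0.52714239,  0.25328543]), 'tcp_rot': array([ 9.78980862e-01,  2.03952130e-01,  6.42035410e-06, -3.32647585e-05]), 'force': array([-0.03212905,  0.38435441,  1.14852587]), 'ft_torque': array([ 0.02634811,  0.00481598, -0.00983595]), 'grasp_force': 0.0, 'finger_gap': 0.08528882082000931}
```

View pics/scene0.png

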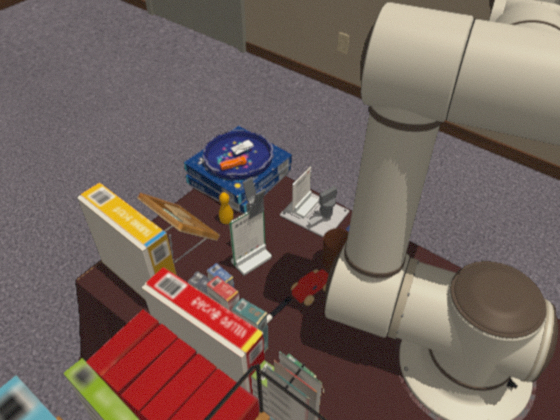

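View pics/top0.png

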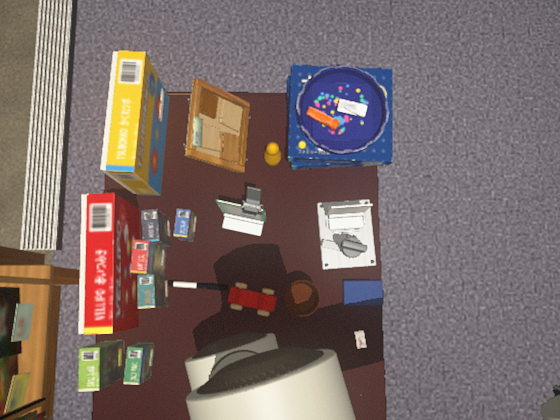

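The scene view shows the tall sign with the clip near (250,215) and the stand near (317,212). In the top view the stand is near (347,235), the clip near (253,200), and the skittle at (272,152) behind the clip. I'll plan a move over the stand for a wrist-camera view.

```bash
cat >> h.py <<'E'
def rotdown(ydeg):
    "tool pointing down, tool y axis at world azimuth ydeg"
    a=np.radians(ydeg); y=np.array([np.cos(a),np.sin(a),0]); z=np.array([0,0,-1.]); return R.from_matrix(np.c_[np.cross(y,z),y,z])
def plan(p,Rt,N=None,g=-1,start=None):
    s=ctrl.read_state(); p0,R0=start or (np.array(s["tool_pos"]),R.from_quat(s["tcp_rot"]))
    if N is None: N=int(np.ceil(max(np.linalg.norm(np.array(p)-p0)/.024,(R0.inv()*Rt).magnitude()/np.radians(5.8),1)))
    rv=(R0.inv()*Rt).as_rotvec(); rows=[]; c,Rc=np.array(p0),R0
    for i in range(1,N+1):
        pt=p0+(np.array(p)-p0)*i/N; Rg=R0*R.from_rotvec(rv*i/N)
        d=np.round(Rc.inv().apply(pt-c)/.025,2); w=np.round((Rc.inv()*Rg).as_rotvec()/np.radians(6),2)
        rows.append([g,(d+0).tolist(),(w+0).tolist()]); c=c+Rc.apply(d*.025); Rc=Rc*R.from_rotvec(w*np.radians(6))
    for i in range(0,N,5): print(str(rows[i:i+5]).replace(" ","").replace(".0,",",").replace(".0]","]"))
    return c,Rc
def st():
    s=ctrl.read_state(); r=R.from_quat(s["tcp_rot"]).as_matrix()
    print("t",round(s["t"],2),"p",np.round(s["tool_pos"],4),"yaz",round(np.degrees(np.arctan2(r[1,1],r[0,1])),2),"tilt",round(np.degrees(np.arccos(-r[2,2])),2),"F",np.round(s["force"],1),"gap",round(s["finger_gap"],4),"gf",round(s["grasp_force"],1),"q",np.round(s["q"],2))
E
python3 - <<'E'
from h import *
P=ctrl.camera_params("wrist"); s=ctrl.read_state(); T=np.array(P["T"]); Rt=R.from_quat(s["tcp_rot"])
print(P["fov_y"],P["cx"],P["cy"], "cam in tool",Rt.inv().apply(T[:3,3]-s["tool_pos"]).round(3),"axes",(Rt.as_matrix().T@T[:3,:3]).round(3).tolist())
plan([0.42,-0.17,0.36],rotdown(-15.5))
E
```

```text
69.42761698791566 280.51930849402197 208.5813951395901 cam in tool [ 0.076 -0.    -0.121] axes [[-0.0, 0.955, 0.298], [1.0, 0.0, 0.001], [0.001, 0.298, -0.955]]
[[-1,[0.7,-0.56,-0.24],[0,0,-0.47]],[-1,[0.74,-0.52,-0.23],[0,0,-0.47]],[-1,[0.75,-0.49,-0.24],[0,0,-0.48]],[-1,[0.78,-0.45,-0.24],[0,0,-0.47]],[-1,[0.8,-0.41,-0.24],[0,0,-0.47]]]
[[-1,[0.82,-0.36,-0.23],[0,0,-0.47]],[-1,[0.84,-0.33,-0.24],[0,0,-0.47]],[-1,[0.85,-0.29,-0.24],[0,0,-0.48]],[-1,[0.87,-0.24,-0.23],[0,0,-0.47]],[-1,[0.88,-0.2,-0.24],[0,0,-0.47]]]
[[-1,[0.88,-0.16,-0.24],[0,0,-0.47]],[-1,[0.89,-0.12,-0.24],[0,0,-0.47]],[-1,[0.9,-0.06,-0.23],[0,0,-0.47]],[-1,[0.9,-0.03,-0.24],[0,0,-0.48]],[-1,[0.9,0.02,-0.24],[0,0,-0.47]]]
[[-1,[0.9,0.06,-0.23],[0,0,-0.47]],[-1,[0.89,0.11,-0.24],[0,0,-0.47]],[-1,[0.89,0.15,-0.24],[0,0,-0.47]]]
```

Emit:
{"op": "move_arm", "data": {
  "deltas": [
    [-1,[0.7,-0.56,-0.24],[0,0,-0.47]],
    [-1,[0.74,-0.52,-0.23],[0,0,-0.47]],
    [-1,[0.75,-0.49,-0.24],[0,0,-0.48]],
    [-1,[0.78,-0.45,-0.24],[0,0,-0.47]],
    [-1,[0.8,-0.41,-0.24],[0,0,-0.47]]
  ]
}}

```text
t: 1.32
tool_pos: [0.2827, -0.4269, 0.2833]
tcp_rot: [0.946, 0.324, 0.0, -0.0]
force: [0.8, 0.3, -0.4]
finger_gap: 0.0855
grasp_force: 0.0
```

Emit:
{"op": "move_arm", "data": {
  "deltas": [
    [-1,[0.82,-0.36,-0.23],[0,0,-0.47]],
    [-1,[0.84,-0.33,-0.24],[0,0,-0.47]],
    [-1,[0.85,-0.29,-0.24],[0,0,-0.48]],
    [-1,[0.87,-0.24,-0.23],[0,0,-0.47]],
    [-1,[0.88,-0.2,-0.24],[0,0,-0.47]]
  ]
}}

```text
t: 1.73
tool_pos: [0.3359, -0.3277, 0.3129]
tcp_rot: [0.899, 0.438, 0.0, 0.0]
force: [0.3, -0.1, -0.1]
finger_gap: 0.0855
grasp_force: 0.0
```

Emit:
{"op": "move_arm", "data": {
  "deltas": [
    [-1,[0.88,-0.16,-0.24],[0,0,-0.47]],
    [-1,[0.89,-0.12,-0.24],[0,0,-0.47]],
    [-1,[0.9,-0.06,-0.23],[0,0,-0.47]],
    [-1,[0.9,-0.03,-0.24],[0,0,-0.48]],
    [-1,[0.9,0.02,-0.24],[0,0,-0.47]]
  ]
}}

```text
t: 2.15
tool_pos: [0.3886, -0.2284, 0.3427]
tcp_rot: [0.838, 0.546, 0.0, 0.0]
force: [0.5, -0.2, -0.2]
finger_gap: 0.0855
grasp_force: 0.0
```

Emit:
{"op": "move_arm", "data": {
  "deltas": [
    [-1,[0.9,0.06,-0.23],[0,0,-0.47]],
    [-1,[0.89,0.11,-0.24],[0,0,-0.47]],
    [-1,[0.89,0.15,-0.24],[0,0,-0.47]],
    [-1,[0,0,0],[0,0,0]],
    [-1,[0,0,0],[0,0,0]]
  ]
}}

```text
t: 2.57
tool_pos: [0.4203, -0.1692, 0.3603]
tcp_rot: [0.796, 0.606, 0.0, 0.0]
force: [-0.3, -0.2, 0.2]
finger_gap: 0.0851
grasp_force: 0.0
```

```bash
cat > look.py <<'E'
import sys,json,os
from h import *
# usage: look.py pic names... ; saves wrist rays to rays.json
pic=sys.argv[1]; st()
db=json.load(open("rays.json")) if os.path.exists("rays.json") else {}
P=ctrl.camera_params("wrist"); im=ctrl.capture("wrist"); cv2.imwrite(f"pics/{pic}.png",im[:,:,::-1])
for n in sys.argv[2:]:
    L=ctrl.landmark_of("wrist",n); print(n,[(np.round(l["pixel"],1).tolist(),round(l["confidence"],2)) for l in L[:3]])
    if L:
        o,d=ray(P,L[0]["pixel"]); db.setdefault(n,[]).append([o.tolist(),d.tolist()])
        if len(db[n])>1: print("    tri",*[x.round(4) for x in tri([(np.array(a),np.array(b)) for a,b in db[n]])])
json.dump(db,open("rays.json","w"))
E
python3 look.py w0 collar_grip card_top clip_grip clip clip_mouth stand sign tall_sign
python3 -c "
from h import *
plan([0.52,-0.08,0.36],rotdown(-15.5))"
```

```text
t 2.57 p [ 0.4203 -0.1692  0.3603] yaz -15.43 tilt 0.03 F [-0.3 -0.2  0.2] gap 0.0851 gf 0.0 q [-0.55 -0.12  1.5   0.    1.76 -0.28]
collar_grip [([164.0, 320.8], 0.81)]
card_top [([142.5, 388.7], 0.96)]
clip_grip []
clip []
clip_mouth []
stand [([143.8, 332.5], 0.59)]
sign [([140.0, 361.2], 0.67), ([144.7, 389.5], 0.62)]
tall_sign []
[[-1,[0.76,0.48,0],[0,0,0]],[-1,[0.76,0.48,0],[0,0,0]],[-1,[0.76,0.49,0],[0,0,-0.01]],[-1,[0.75,0.48,0],[0,0,0]],[-1,[0.76,0.48,0],[0,0,0]]]
[[-1,[0.76,0.48,0],[0,0,0]]]
```

View pics/w0.png

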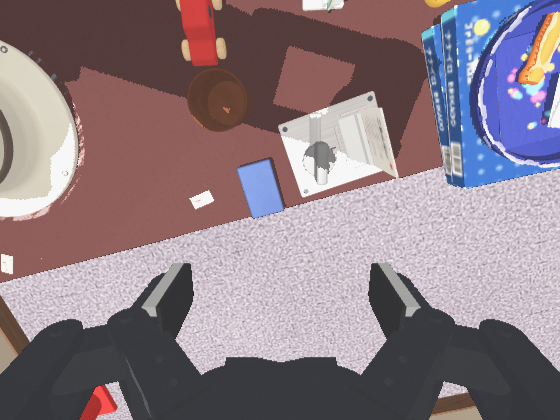

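The wrist view shows the collar wing at about (160,318), its tongue pointing up, and the card top at about (142,390). The clip is out of view. I'll take a second view closer to it.

Emit:
{"op": "move_arm", "data": {
  "deltas": [
    [-1,[0.76,0.48,0],[0,0,0]],
    [-1,[0.76,0.48,0],[0,0,0]],
    [-1,[0.76,0.48,0],[0,0,0]],
    [-1,[0.76,0.48,0],[0,0,0]],
    [-1,[0.76,0.48,0],[0,0,0]]
  ]
}}

```text
t: 3.43
tool_pos: [0.5039, -0.0937, 0.36]
tcp_rot: [0.796, 0.605, 0.0, -0.0]
force: [-0.2, -0.8, 1.1]
finger_gap: 0.0855
grasp_force: 0.0
```

Emit:
{"op": "move_arm", "data": {
  "deltas": [
    [-1,[0.76,0.48,0],[0,0,0]],
    [-1,[0,0,0],[0,0,0]],
    [-1,[0,0,0],[0,0,0]]
  ]
}}

```text
t: 3.68
tool_pos: [0.5203, -0.0788, 0.3596]
tcp_rot: [0.796, 0.606, -0.0, -0.0]
force: [0.6, -0.5, -0.6]
finger_gap: 0.0857
grasp_force: 0.0
```

```bash
python3 look.py w1 collar_grip card_top clip_grip clip clip_mouth stand sign tall_sign
python3 -c "
from h import *
plan([0.46,-0.03,0.36],rotdown(-15.5))"
```

```text
t 3.68 p [ 0.5203 -0.0788  0.3596] yaz -15.45 tilt 0.06 F [ 0.6 -0.5 -0.6] gap 0.0857 gf 0.0 q [-0.3   0.04  1.35  0.    1.76 -0.03]
collar_grip [([248.6, 262.4], 0.64)]
    tri [ 0.472  -0.1638  0.1112] [0.0009 0.0009]
card_top [([233.6, 324.2], 0.65)]
    tri [ 0.5548 -0.16    0.1191] [0.0006 0.0006]
clip_grip [([57.2, 268.3], 0.83)]
clip []
clip_mouth [([70.2, 272.1], 0.72)]
stand [([216.0, 289.3], 0.72), ([251.7, 223.6], 0.33)]
    tri [ 0.5087 -0.1611  0.0048] [0.0034 0.0034]
sign [([211.4, 314.5], 0.97)]
    tri [ 0.552  -0.1666  0.002 ] [0.0018 0.0018]
tall_sign []
[[-1,[0.32,-0.71,0],[0,0,0]],[-1,[0.32,-0.7,0],[0,0,0]],[-1,[0.31,-0.71,0.01],[0,0,-0.01]],[-1,[0.32,-0.71,0],[0,0,0]]]
```

View pics/w1.png

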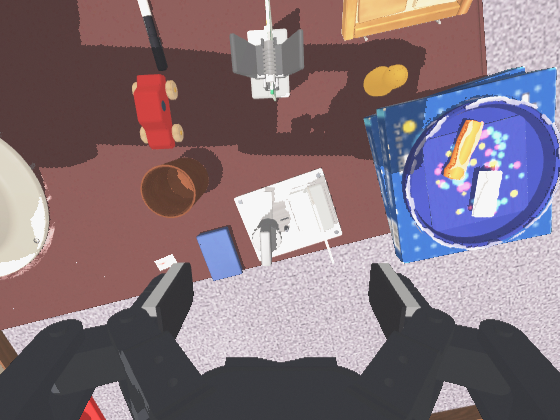

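The clip's tails are at about (57,268) and its card edge runs nearly vertical in the picture. The stand is centred near (216,288) and the wing near (245,265). I'll take one more view for the clip.

Emit:
{"op": "move_arm", "data": {
  "deltas": [
    [-1,[0.32,-0.71,0],[0,0,0]],
    [-1,[0.32,-0.71,0],[0,0,0]],
    [-1,[0.32,-0.71,0],[0,0,0]],
    [-1,[0.32,-0.71,0],[0,0,0]],
    [-1,[0,0,0],[0,0,0]]
  ]
}}

```text
t: 4.55
tool_pos: [0.4581, -0.028, 0.3609]
tcp_rot: [0.796, 0.605, 0.001, 0.0]
force: [-0.4, 0.5, 0.8]
finger_gap: 0.0854
grasp_force: 0.0
```

```bash
python3 look.py w2 collar_grip card_top clip_grip clip clip_mouth stand sign tall_sign
python3 - <<'E'
from h import *
a=cv2.imread("pics/w1.png");b=cv2.imread("pics/w2.png")
A=cv2.resize(a[160:275,225:345],None,fx=3.3,fy=3.3,interpolation=cv2.INTER_CUBIC)
B=cv2.resize(b[0:220,260:460],None,fx=2,fy=2,interpolation=cv2.INTER_CUBIC)
h=max(A.shape[0],B.shape[0]);C=np.zeros((h,A.shape[1]+B.shape[1],3),np.uint8);C[:A.shape[0],:A.shape[1]]=A;C[:B.shape[0],A.shape[1]:]=B
print(A.shape,B.shape);cv2.imwrite("pics/crop1.png",C)
E
```

```text
t 4.55 p [ 0.4581 -0.028   0.3609] yaz -15.47 tilt 0.07 F [-0.4  0.5  0.8] gap 0.0854 gf 0.0 q [-0.23 -0.11  1.49  0.    1.76  0.04]
collar_grip [([267.8, 317.2], 0.81)]
    tri [ 0.4723 -0.1645  0.1063] [0.0011 0.0018 0.0018]
card_top [([257.7, 379.2], 0.64)]
    tri [ 0.5544 -0.1593  0.1234] [0.0013 0.0009 0.0012]
clip_grip [([102.6, 360.8], 0.77), ([104.0, 423.2], 0.3)]
    tri [0.5425 0.0374 0.227 ] [0. 0.]
clip [([103.9, 354.5], 0.92)]
clip_mouth [([137.3, 214.0], 0.63), ([268.4, 261.1], 0.22)]
    tri [0.5208 0.0146 0.5795] [0.0378 0.0378]
stand [([234.1, 327.2], 0.95)]
    tri [ 0.5068 -0.1612  0.0053] [0.0026 0.0049 0.0038]
sign [([229.4, 358.1], 0.94), ([267.9, 318.4], 0.44)]
    tri [ 0.5526 -0.1657  0.0066] [0.0031 0.0009 0.0023]
tall_sign [([89.3, 316.4], 0.89)]
(380, 396, 3) (440, 400, 3)
```

View pics/crop1.png

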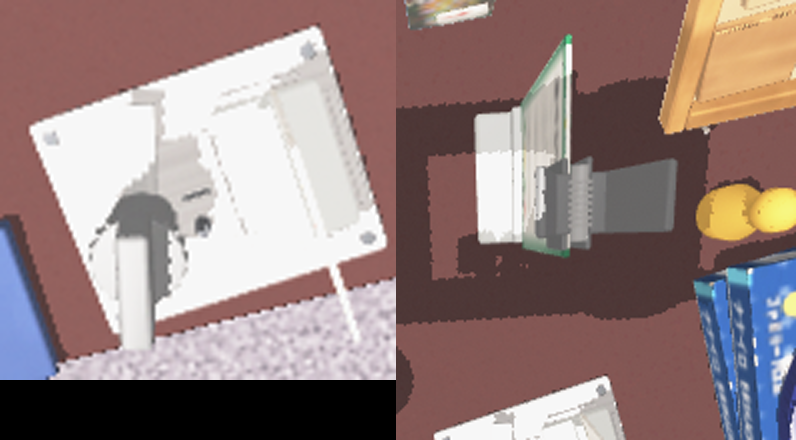

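The crop shows the plate corners clearly and the wing lying along image vertical. The tall card's top edge is green, from about (19,346) to (126,346) in w2. The grey clip straddles it and its back tail leans to +x.

Run:
```python
from h import *
import json
# wrist cam pose for w1,w2 from stored origin / tool pose: rebuild from camera-in-tool
P=ctrl.camera_params("wrist"); s=ctrl.read_state(); Rt=R.from_quat(s["tcp_rot"]); T=np.array(P["T"])
o=Rt.inv().apply(T[:3,3]-s["tool_pos"]); C=Rt.as_matrix().T@T[:3,:3]
def PP(p,yaz):
    Q=dict(P);r=rotdown(yaz);M=np.eye(4);M[:3,:3]=r.as_matrix()@C;M[:3,3]=np.array(p)+r.apply(o);Q["T"]=M;return Q
P1=PP([.5203,-.0788,.3596],-15.45)
cr=[(30,122),(322,28),(386,243),(115,335)]
X=np.array([atz(P1,(160+y/3.3,225+x/3.3),.008) for x,y in cr]);print(X.round(4).tolist())
print("sides",[round(np.linalg.norm(X[i]-X[(i+1)%4]),4) for i in range(4)],"c",X.mean(0).round(4))
for a,b in((0,1),(3,2)):
    d=X[b]-X[a];print("yaw",np.degrees(np.arctan2(d[1],d[0])))
E0=[atz(P,(r,346),.1675) for r in(19,126)];d=E0[0]-E0[1]
print("tall edge",np.round(E0,4).tolist(),np.linalg.norm(d),np.degrees(np.arctan2(d[1],d[0]))-90)
# clip_grip, clip: combine wrist + top + scene
db=json.load(open("rays.json"))
px={"clip_grip":{"scene":[186.9,252],"top":[203.9,248.6]},"clip":{"scene":[201.8,254.1],"top":[202.7,253.5]},"collar_grip":{"scene":[191.1,328.8],"top":[244.1,353.4]},"card_top":{"scene":[173.2,300.9],"top":[206.5,356.5]},"clip_mouth":{"scene":[216.2,252.5],"top":[206.7,253]}}
for n in px:
    W=[(np.array(a),np.array(b)) for a,b in db[n]]
    if n=="clip_mouth":W=W[:1]
    rs=W+[ray(ctrl.camera_params(c),px[n][c]) for c in px[n]]
    print(n,*[x.round(4) for x in tri(rs)])
    z={"clip_grip":.1675-.014+.041+.034,"clip":.1945,"collar_grip":.0995,"card_top":.12,"clip_mouth":.1535}[n]
    print("   at z",z,[ (q+d*(z-q[2])/d[2])[:2].round(4).tolist() for q,d in rs])
```

```text
[[0.4341, -0.1077, 0.008], [0.5823, -0.1007, 0.008], [0.5887, -0.2164, 0.008], [0.4412, -0.2293, 0.008]]
sides [np.float64(0.1483), np.float64(0.1159), np.float64(0.1481), np.float64(0.1219)] c [ 0.5115 -0.1635  0.008 ]
yaw 2.7084874817725795
yaw 5.013542394574057
tall edge [[0.5598, 0.1076, 0.1675], [0.5405, 0.0158, 0.1675]] 0.09384510085172446 -11.900222809320326
clip_grip [0.5414 0.0397 0.2362] [0.0039 0.0024 0.0046 0.0054]
   at z 0.2285 [[0.5425, 0.0371], [0.5421, 0.0374], [0.5519, 0.0346], [0.5389, 0.0439]]
clip [0.5476 0.0363 0.1849] [0.0005 0.0009 0.0012]
   at z 0.1945 [[0.545, 0.0367], [0.5404, 0.0429], [0.5471, 0.0363]]
collar_grip [ 0.473  -0.1634  0.1105] [0.0012 0.0017 0.0027 0.0026 0.0035]
   at z 0.0995 [[0.4736, -0.1666], [0.4692, -0.168], [0.4733, -0.1666], [0.4775, -0.1756], [0.4775, -0.1649]]
card_top [ 0.5544 -0.1618  0.1246] [0.0035 0.0034 0.0016 0.0042 0.0081]
   at z 0.12 [[0.5541, -0.1594], [0.5552, -0.1602], [0.5557, -0.1626], [0.5624, -0.1681], [0.5521, -0.1701]]
clip_mouth [0.547  0.0402 0.1404] [0.0036 0.0027 0.0018]
   at z 0.1535 [[0.5434, 0.0375], [0.5404, 0.0512], [0.5464, 0.0388]]
```

Run:
```python
from h import *
a=plan([.4745,-.166,.20],rotdown(-12),g=-0.2); print()
a=plan([.4745,-.166,.105],rotdown(-12),g=-0.2,start=a)
for n in("dice","skit","car"):
    L=ctrl.landmark_of("top",n); print(n,atz(ctrl.camera_params("top"),L[0]["pixel"],0).round(3) if L else 0)
```

```text
[[-0.2,[-0.57,0.22,0.71],[0,0,-0.07]],[-0.2,[-0.56,0.22,0.71],[0,0,-0.06]],[-0.2,[-0.57,0.22,0.71],[0,0,-0.07]],[-0.2,[-0.58,0.21,0.71],[0,0,-0.06]],[-0.2,[-0.57,0.21,0.71],[0,0,-0.07]]]
[[-0.2,[-0.57,0.2,0.71],[0,0,-0.06]],[-0.2,[-0.58,0.2,0.71],[0,0,-0.07]],[-0.2,[-0.57,0.2,0.71],[0,0,-0.07]],[-0.2,[-0.58,0.19,0.71],[-0.01,0,-0.06]]]

[[-0.2,[0,0,0.95],[0,0,0]],[-0.2,[0,0,0.95],[0,0,0]],[-0.2,[0,0,0.95],[0,0,0]],[-0.2,[0,0,0.95],[0,0,0]]]
dice [ 0.368 -0.058  0.   ]
skit [0.686 0.    0.   ]
car [0.372 0.04  0.   ]
```

Emit:
{"op": "move_arm", "data": {
  "deltas": [
    [-0.2,[-0.57,0.22,0.71],[0,0,-0.07]],
    [-0.2,[-0.56,0.22,0.71],[0,0,-0.06]],
    [-0.2,[-0.57,0.22,0.71],[0,0,-0.07]],
    [-0.2,[-0.58,0.21,0.71],[0,0,-0.06]],
    [-0.2,[-0.57,0.21,0.71],[0,0,-0.07]]
  ],
  "force": 50
}}

```text
t: 5.57
tool_pos: [0.4679, -0.106, 0.2705]
tcp_rot: [0.785, 0.619, 0.0, 0.0]
force: [-0.4, -0.7, -0.7]
finger_gap: 0.0513
grasp_force: 0.0
```

Emit:
{"op": "move_arm", "data": {
  "deltas": [
    [-0.2,[-0.57,0.2,0.71],[0,0,-0.06]],
    [-0.2,[-0.58,0.2,0.71],[0,0,-0.07]],
    [-0.2,[-0.57,0.2,0.71],[0,0,-0.07]],
    [-0.2,[-0.58,0.19,0.71],[0,0,-0.06]],
    [-0.2,[0,0,0],[0,0,0]]
  ]
}}

```text
t: 5.98
tool_pos: [0.4734, -0.1672, 0.1969]
tcp_rot: [0.777, 0.629, -0.001, -0.002]
force: [0.1, 0.2, -0.1]
finger_gap: 0.051
grasp_force: 0.0
```

```bash
rm rays.json; python3 look.py w3 collar_grip card_top
```

```text
t 5.98 p [ 0.4734 -0.1672  0.1969] yaz -12.05 tilt 0.25 F [ 0.1  0.2 -0.1] gap 0.051 gf 0.0 q [-0.49  0.03  1.69 -0.    1.43 -0.28]
collar_grip [([218.5, 279.8], 0.82)]
card_top [([197.7, 400.2], 0.92), ([172.1, 353.6], 0.65)]
```

View pics/w3.png

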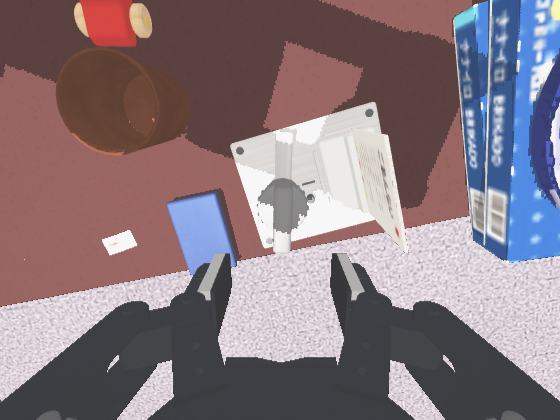

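The wing (col ~282) is centred between the fingers and aligned with image vertical. I'll check the along-wing position.

Run:
```python
from h import *
P=ctrl.camera_params("wrist")
print(atz(P,(218.5,279.8),.0995),atz(P,(197.7,400.2),.12),"wing end top",atz(P,(250,282),.1085))
print("proj axis guess",proj(P,[.4745,-.166,.0995]), proj(P,[.4745,-.166,.0745]))
# card edge ends in picture (approx): far (133,384), near (250,406)
A,B=atz(P,(133,384),.12),atz(P,(250,406),.12);print(A,B,np.linalg.norm(A-B),(A+B)/2)
st();plan([.4745,-.166,.105],rotdown(-12),g=-0.2)
```

```text
[ 0.47371421 -0.16610035  0.0995    ] [ 0.55968712 -0.16160767  0.12      ] wing end top [ 0.47068504 -0.18850706  0.1085    ]
proj axis guess [np.float64(218.1813401432522), np.float64(280.76277262713137)] [np.float64(208.62921019446603), np.float64(280.7696610330411)]
[ 0.55350979 -0.11593709  0.12      ] [ 0.56010896 -0.20203377  0.12      ] 0.08634921544353383 [ 0.55680937 -0.15898543  0.12      ]
t 6.13 p [ 0.4745 -0.1655  0.2008] yaz -12.01 tilt 0.02 F [ 0.4  0.3 -0. ] gap 0.0512 gf 0.0 q [-0.49  0.02  1.68  0.    1.44 -0.28]
[[-0.2,[0,0,0.96],[0,0,0]],[-0.2,[-0.01,0,0.96],[0,0,0]],[-0.2,[0,0,0.95],[0,0,0]],[-0.2,[-0.01,0,0.96],[0,0,0]]]
```

Emit:
{"op": "move_arm", "data": {
  "deltas": [
    [-0.2,[0,0,0.95],[0,0,0]],
    [-0.2,[0,0,0.95],[0,0,0]],
    [-0.2,[0,0,0.95],[0,0,0]],
    [-0.2,[0,0,0.95],[0,0,0]],
    [-0.2,[0,0,0],[0,0,0]]
  ]
}}

```text
t: 6.55
tool_pos: [0.4731, -0.1644, 0.1025]
tcp_rot: [0.777, 0.63, -0.001, -0.002]
force: [-1.1, 0.6, -1.4]
finger_gap: 0.0513
grasp_force: 0.0
```

Emit:
{"op": "move_arm", "data": {
  "deltas": [
    [1,[0,0,0],[0,0,0]],
    [1,[0,0,0],[0,0,0]],
    [1,[0,0,0],[0,0,0]],
    [1,[0,0,0],[0,0,0]],
    [1,[0,0,0],[0,0,0]]
  ],
  "force": 50
}}

```text
t: 6.97
tool_pos: [0.4747, -0.1659, 0.1074]
tcp_rot: [0.777, 0.629, 0.0, 0.001]
force: [-6.8, 2.8, 13.7]
finger_gap: 0.0126
grasp_force: 48.9
```

```bash
python3 -c "
from h import *
st();print(ctrl.read_state()['ft_torque'])"
```

```text
t 6.97 p [ 0.4747 -0.1659  0.1074] yaz -11.98 tilt 0.1 F [-6.8  2.8 13.7] gap 0.0126 gf 48.9 q [-0.49  0.1   1.8  -0.    1.24 -0.28]
[ 0.37041295  1.26359487 -0.00999201]
```

Gripped, with some upward push. I'll ease up slightly and turn.

Emit:
{"op": "move_arm", "data": {
  "deltas": [
    [1,[0,0,-0.08],[0,0,0]],
    [1,[0,0,0],[0,0,0.8]],
    [1,[0,0,0],[0,0,0.9]],
    [1,[0,0,0],[0,0,0.9]],
    [1,[0,0,0],[0,0,0.9]]
  ]
}}

```text
t: 7.38
tool_pos: [0.4747, -0.166, 0.1076]
tcp_rot: [0.88, 0.475, 0.0, 0.001]
force: [5.9, -3.8, -16.1]
finger_gap: 0.0133
grasp_force: 52.6
```

Emit:
{"op": "move_arm", "data": {
  "deltas": [
    [1,[0,0,0],[0,0,0.9]],
    [1,[0,0,0],[0,0,0.9]],
    [1,[0,0,0],[0,0,0.9]],
    [1,[0,0,0],[0,0,0.9]],
    [1,[0,0,0],[0,0,0.9]]
  ]
}}

```text
t: 7.8
tool_pos: [0.475, -0.1662, 0.1077]
tcp_rot: [0.966, 0.257, 0.001, 0.001]
force: [7.7, -7.2, -18.6]
finger_gap: 0.013
grasp_force: 52.3
```

```bash
python3 -c "
from h import *
st();print(ctrl.read_state()['ft_torque'])"
```

```text
t 7.8 p [ 0.475  -0.1662  0.1077] yaz -60.25 tilt 0.11 F [  7.7  -7.2 -18.6] gap 0.013 gf 52.3 q [-0.49  0.1   1.8  -0.    1.24  0.56]
[-1.15673774 -1.42729195  0.1345919 ]
```

Emit:
{"op": "move_arm", "data": {
  "deltas": [
    [1,[0,0,0.04],[0,0,0.9]],
    [1,[0,0,0],[0,0,0.9]],
    [1,[0,0,0],[0,0,0.9]],
    [1,[0,0,0],[0,0,0.9]],
    [1,[0,0,0],[0,0,0.9]]
  ]
}}

```text
t: 8.22
tool_pos: [0.4751, -0.1666, 0.1076]
tcp_rot: [1.0, 0.024, 0.001, 0.001]
force: [3.4, -7.8, -6.0]
finger_gap: 0.0131
grasp_force: 54.1
```

Emit:
{"op": "move_arm", "data": {
  "deltas": [
    [1,[0,0,0],[0,0,0.05]],
    [1,[0,0,0],[0,0,0]],
    [1,[0,0,0],[0,0,0]]
  ]
}}

```text
t: 8.47
tool_pos: [0.4751, -0.1666, 0.1076]
tcp_rot: [1.0, 0.024, 0.001, 0.001]
force: [3.7, -6.5, -6.6]
finger_gap: 0.0129
grasp_force: 54.2
```

```bash
python3 -c "
from h import *
st();print(ctrl.read_state()['ft_torque'])
P=ctrl.camera_params('wrist');im=ctrl.capture('wrist');cv2.imwrite('pics/w4.png',im[:,:,::-1])"
```

```text
t 8.47 p [ 0.4751 -0.1666  0.1076] yaz -87.3 tilt 0.18 F [ 3.7 -6.5 -6.6] gap 0.0129 gf 54.2 q [-0.49  0.1   1.8  -0.    1.24  1.03]
[-1.27611526 -0.50172522 -0.08927799]
```

View pics/w4.png

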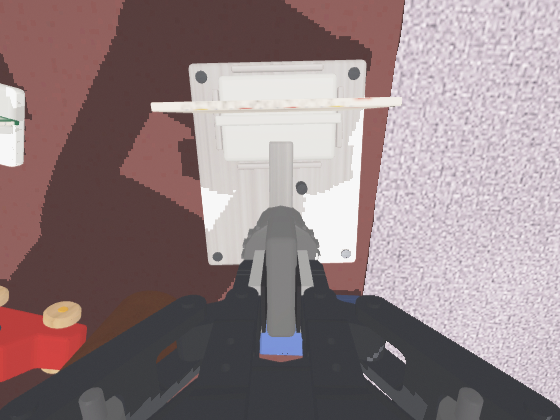

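The tongue lies over the foot along the stand's axis, with its tip at (143,281), so the collar is home (turned about 75.3°). I'll release, rise and go over the clip.

Run:
```python
from h import *
s=ctrl.read_state();p=np.array(s["tool_pos"]);r=R.from_quat(s["tcp_rot"])
a=plan([*p[:2],.24],r,g=-0.2,N=6);print()
plan([.545,.037,.31],rotdown(-12),g=-1,N=14,start=a)
P=ctrl.camera_params("wrist")
A,B=atz(P,(106,154),.12),atz(P,(101,401),.12);print(A,B,np.linalg.norm(A-B),(A+B)/2)
```

```text
[[-0.2,[0,0,-0.88],[0,0,0]],[-0.2,[0,0,-0.89],[0,0,0]],[-0.2,[0.01,0.01,-0.88],[0,0,0]],[-0.2,[0,0,-0.88],[0,0,0]],[-0.2,[0,0,-0.88],[0,0,0]]]
[[-0.2,[0,0,-0.89],[0,0,0]]]

[[-1,[0.23,-0.57,-0.2],[0,0,-0.9]],[-1,[0.28,-0.55,-0.2],[0,0,-0.89]],[-1,[0.33,-0.52,-0.2],[0.01,0,-0.9]],[-1,[0.37,-0.48,-0.2],[0,0,-0.9]],[-1,[0.43,-0.45,-0.2],[0,0,-0.89]]]
[[-1,[0.46,-0.41,-0.2],[0,0,-0.9]],[-1,[0.49,-0.36,-0.2],[0.01,0,-0.89]],[-1,[0.53,-0.31,-0.2],[0,0,-0.9]],[-1,[0.56,-0.26,-0.2],[0,0,-0.9]],[-1,[0.58,-0.21,-0.2],[0,0,-0.89]]]
[[-1,[0.59,-0.16,-0.2],[0.01,0,-0.9]],[-1,[0.61,-0.1,-0.2],[0,0,-0.9]],[-1,[0.61,-0.04,-0.2],[0,0,-0.89]],[-1,[0.62,0.02,-0.2],[0,0,-0.9]]]
[ 0.55173237 -0.11916668  0.12      ] [ 0.55727443 -0.20293438  0.12      ] 0.0839508299784747 [ 0.5545034  -0.16105053  0.12      ]
```

Emit:
{"op": "move_arm", "data": {
  "deltas": [
    [-0.2,[0,0,0],[0,0,0]],
    [-0.2,[0,0,0],[0,0,0]],
    [-0.2,[0,0,0],[0,0,0]],
    [-0.2,[0,0,0],[0,0,0]],
    [-0.2,[0,0,-0.3],[0,0,0]]
  ]
}}

```text
t: 8.93
tool_pos: [0.4739, -0.1654, 0.1132]
tcp_rot: [1.0, 0.024, -0.001, -0.001]
force: [0.2, 0.6, -0.5]
finger_gap: 0.0516
grasp_force: 0.0
```

Emit:
{"op": "move_arm", "data": {
  "deltas": [
    [-0.2,[0,0,-1],[0,0,0]],
    [-0.2,[0,0,-1],[0,0,0]],
    [-0.2,[0,0,-1],[0,0,0]],
    [-0.2,[0,0,-1],[0,0,0]],
    [-0.2,[0,0,-1],[0,0,0]]
  ]
}}

```text
t: 9.35
tool_pos: [0.4741, -0.1655, 0.2408]
tcp_rot: [1.0, 0.024, 0.0, 0.0]
force: [0.9, -0.3, -0.6]
finger_gap: 0.0511
grasp_force: 0.0
```

Emit:
{"op": "move_arm", "data": {
  "deltas": [
    [-1,[0.23,-0.57,-0.2],[0,0,-0.9]],
    [-1,[0.28,-0.55,-0.2],[0,0,-0.89]],
    [-1,[0.33,-0.52,-0.2],[0.01,0,-0.9]],
    [-1,[0.37,-0.48,-0.2],[0,0,-0.9]],
    [-1,[0.43,-0.45,-0.2],[0,0,-0.89]]
  ]
}}

```text
t: 9.77
tool_pos: [0.4995, -0.0923, 0.2649]
tcp_rot: [0.966, 0.258, 0.0, -0.0]
force: [0.3, -0.6, 0.7]
finger_gap: 0.0854
grasp_force: 0.0
```

Emit:
{"op": "move_arm", "data": {
  "deltas": [
    [-1,[0.46,-0.41,-0.2],[0,0,-0.9]],
    [-1,[0.49,-0.36,-0.2],[0.01,0,-0.89]],
    [-1,[0.53,-0.31,-0.2],[0,0,-0.9]],
    [-1,[0.56,-0.26,-0.2],[0,0,-0.9]],
    [-1,[0.58,-0.21,-0.2],[0,0,-0.89]]
  ]
}}

```text
t: 10.18
tool_pos: [0.5245, -0.0196, 0.2899]
tcp_rot: [0.88, 0.475, 0.0, -0.001]
force: [0.1, 0.2, -0.2]
finger_gap: 0.0852
grasp_force: 0.0
```

Emit:
{"op": "move_arm", "data": {
  "deltas": [
    [-1,[0.59,-0.16,-0.2],[0,0,-0.9]],
    [-1,[0.61,-0.1,-0.2],[0,0,-0.9]],
    [-1,[0.61,-0.04,-0.2],[0,0,-0.89]],
    [-1,[0.62,0.02,-0.2],[0,0,-0.9]],
    [-1,[0,0,0],[0,0,0]]
  ]
}}

```text
t: 10.6
tool_pos: [0.5449, 0.0398, 0.3105]
tcp_rot: [0.775, 0.632, 0.001, -0.001]
force: [0.5, 0.1, 0.5]
finger_gap: 0.0852
grasp_force: 0.0
```

```bash
rm -f rays.json; python3 look.py w5 clip_grip clip clip_mouth tall_sign
python3 - <<'E'
from h import *
P=ctrl.camera_params("wrist");st()
for z,g in((.2285,(.5425,.0374)),(.2395,(.545,.037))): print(z,proj(P,[*g,z]))
for l in ctrl.landmark_of("wrist","clip_grip")[:1]: print(atz(P,l["pixel"],.2285))
E
```

```text
t 10.6 p [0.5449 0.0398 0.3105] yaz -11.56 tilt 0.15 F [0.5 0.1 0.5] gap 0.0852 gf 0.0 q [-0.07  0.08  1.4   0.    1.66  0.13]
clip_grip [([227.0, 276.1], 0.95), ([154.3, 274.4], 0.34)]
clip [([215.8, 281.7], 0.97), ([202.0, 280.4], 0.51)]
clip_mouth [([202.9, 276.0], 0.8)]
tall_sign [([152.7, 275.0], 0.64)]
t 10.85 p [0.5441 0.0372 0.309 ] yaz -12.12 tilt 0.13 F [-1.   0.8 -0. ] gap 0.0851 gf 0.0 q [-0.07  0.08  1.41  0.    1.66  0.14]
0.2285 [np.float64(227.46028883320992), np.float64(278.48093558233893)]
0.2395 [np.float64(233.0529994734896), np.float64(282.07350365822253)]
[0.54092057 0.03809468 0.2285    ]
```

View pics/w5.png

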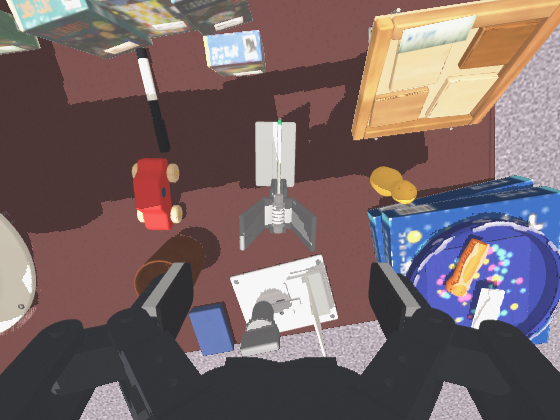

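The clip sits centred between the fingers, with its tails at cols 240–316 and the card edge at col 280, already aligned. I'll descend and squeeze.

Emit:
{"op": "move_arm", "data": {
  "deltas": [
    [-1,[0,-0.04,0.78],[0,0,0]],
    [-1,[0,0,0.78],[0,0,0]],
    [-1,[0,0,0.78],[0,0,0]],
    [-1,[0,0,0.78],[0,0,0]],
    [-1,[0,0,0],[0,0,0]]
  ]
}}

```text
t: 11.32
tool_pos: [0.542, 0.0377, 0.2275]
tcp_rot: [0.778, 0.629, -0.002, -0.003]
force: [0.8, 0.1, -0.8]
finger_gap: 0.0854
grasp_force: 0.0
```

Emit:
{"op": "move_arm", "data": {
  "deltas": [
    [1,[0,0,0],[0,0,0]],
    [1,[0,0,0],[0,0,0]],
    [1,[0,0,0],[0,0,0]],
    [1,[0,0,0],[0,0,0]],
    [1,[0,0,0],[0,0,0]]
  ],
  "force": 35
}}

```text
t: 11.73
tool_pos: [0.5435, 0.0381, 0.2318]
tcp_rot: [0.777, 0.629, 0.001, -0.001]
force: [-0.7, 0.3, -0.4]
finger_gap: 0.0256
grasp_force: 24.2
```

Emit:
{"op": "move_arm", "data": {
  "deltas": [
    [1,[0,0,0],[0,0,0]],
    [1,[0,0,0],[0,0,0]],
    [1,[0,0,0],[0,0,0]]
  ]
}}

```text
t: 11.98
tool_pos: [0.5434, 0.0381, 0.2311]
tcp_rot: [0.777, 0.629, 0.0, -0.001]
force: [-0.1, -0.9, -0.4]
finger_gap: 0.0249
grasp_force: 40.1
```

```bash
rm -f rays.json; python3 look.py w6 clip_grip clip clip_mouth
```

```text
t 11.98 p [0.5434 0.0381 0.2311] yaz -11.98 tilt 0.12 F [-0.1 -0.9 -0.4] gap 0.0249 gf 40.1 q [-0.07  0.1   1.54  0.    1.5   0.14]
clip_grip [([274.2, 280.4], 0.79)]
clip [([247.1, 281.8], 0.89), ([207.7, 141.9], 0.3)]
clip_mouth [([247.7, 282.6], 0.35)]
```

View pics/w6.png

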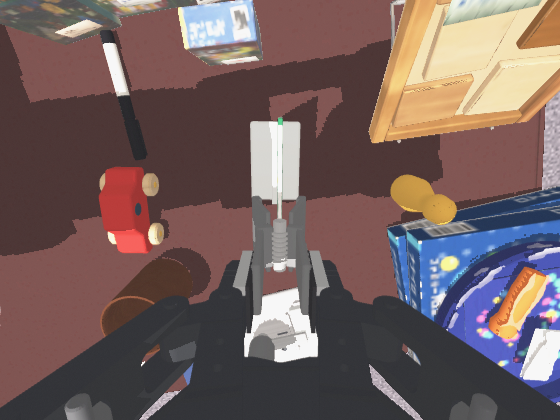

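The clip is wide open (gap 25 mm), with the card edge centred between its halves at col 280. I'll lift straight up and measure the clip.

Emit:
{"op": "move_arm", "data": {
  "deltas": [
    [1,[0,0,-0.4],[0,0,0]],
    [1,[0,0,-0.6],[0,0,0]],
    [1,[0,0,-0.7],[0,0,0]],
    [1,[0,0,-0.7],[0,0,0]],
    [1,[0,0,-0.7],[0,0,0]]
  ]
}}

```text
t: 12.6
tool_pos: [0.5433, 0.038, 0.3102]
tcp_rot: [0.777, 0.629, 0.0, -0.001]
force: [-0.1, 0.0, -0.1]
finger_gap: 0.0252
grasp_force: 40.1
```

Emit:
{"op": "move_arm", "data": {
  "deltas": [
    [1,[0,0,-0.6],[0,0,0]],
    [1,[0,0,-0.4],[0,0,0]],
    [1,[0,0,0],[0,0,0]],
    [1,[0,0,0],[0,0,0]],
    [1,[0,0,0],[0,0,0]]
  ]
}}

```text
t: 13.02
tool_pos: [0.5433, 0.0379, 0.3326]
tcp_rot: [0.777, 0.629, -0.0, -0.001]
force: [0.0, -0.3, -1.8]
finger_gap: 0.025
grasp_force: 40.1
```

```bash
cat > meas.py <<'E'
import sys
from h import *
st(); s=ctrl.read_state(); p=np.array(s["tool_pos"]); Rt=R.from_quat(s["tcp_rot"])
Ps={}
for c in("wrist","scene","top"):
    Ps[c]=ctrl.camera_params(c);im=ctrl.capture(c);cv2.imwrite(f"pics/{sys.argv[1]}_{c}.png",im[:,:,::-1])
for n in sys.argv[2:]:
    rs=[]
    for c in Ps:
        L=ctrl.landmark_of(c,n); 
        if L: rs.append(ray(Ps[c],L[0]["pixel"])); print(n,c,np.round(L[0]["pixel"],1),round(L[0]["confidence"],2))
    if len(rs)>1:
        X,e=tri(rs); print("   ",X.round(4),e.round(4),"in tool",Rt.inv().apply(X-p).round(4))
E
python3 meas.py m1 clip clip_mouth clip_grip card_top
python3 -c "
from h import *
plan([.5545,-.161,.31],rotdown(3.8),g=1,N=12)"
```

```text
t 13.02 p [0.5433 0.0379 0.3326] yaz -11.98 tilt 0.17 F [ 0.  -0.3 -1.8] gap 0.025 gf 40.1 q [-0.07  0.07  1.36  0.    1.71  0.14]
clip wrist [246.8 281.8] 0.72
clip scene [228.8 361.5] 0.63
clip top [196.2 251.6] 0.67
    [ 0.4711 -0.0163  0.1669] [0.0615 0.1618 0.108 ] in tool [-0.0683 -0.0589  0.1658]
clip_mouth wrist [187.8 169. ] 0.63
clip_mouth scene [185.2 254. ] 0.66
clip_mouth top [197.8 247.6] 0.65
    [0.5137 0.0686 0.296 ] [0.0283 0.0107 0.0354] in tool [ 0.0238 -0.0351  0.0367]
clip_grip wrist [272.4 280.7] 0.86
clip_grip scene [159.4 252.9] 0.89
clip_grip top [190.7 248.2] 0.45
    [0.5435 0.039  0.3181] [0.0003 0.0024 0.0024] in tool [0.0011 0.     0.0145]
card_top wrist [333.4 263.5] 0.35
card_top scene [173.1 302.1] 0.77
card_top top [208.8 354.1] 0.79
    [ 0.5186 -0.1323  0.1715] [0.0332 0.012  0.0313] in tool [-0.1719  0.0116  0.1608]
[[1,[-0.64,0.17,0.08],[0,0,-0.22]],[1,[-0.65,0.16,0.07],[0,0,-0.22]],[1,[-0.64,0.15,0.08],[0,0,-0.22]],[1,[-0.66,0.13,0.08],[0,-0.01,-0.22]],[1,[-0.65,0.11,0.08],[0,0,-0.22]]]
[[1,[-0.66,0.1,0.07],[-0.01,0,-0.22]],[1,[-0.66,0.08,0.08],[0,0,-0.21]],[1,[-0.66,0.07,0.08],[0,0,-0.22]],[1,[-0.66,0.06,0.08],[0,0,-0.22]],[1,[-0.66,0.04,0.08],[0,0,-0.22]]]
[[1,[-0.67,0.02,0.07],[0,-0.01,-0.22]],[1,[-0.66,0.01,0.08],[0,0,-0.22]]]
```

Run:
```python
from h import *
p=np.array([.5433,.0379,.3326]);Rt=rotdown(-11.98)
C={c:ctrl.camera_params(c) for c in("wrist","scene","top")}
m={"pin":[("wrist",(246.8,281.8)),("top",(196.2,251.6))],"mouth":[("scene",(185.2,254)),("top",(197.8,247.6))],"grip":[("wrist",(272.4,280.7)),("scene",(159.4,252.9))]}
for n,l in m.items():
    X,e=tri([ray(C[c],q) for c,q in l]);print(n,X.round(4),e.round(4),Rt.inv().apply(X-p).round(4))
for z in (.003,.008,.014):
    for n,dz in(("grip",0),("pin",.034),("mouth",.075)):
        X=p+Rt.apply([0.001,0,z+dz]);print(z,n,*[(c,np.round(proj(C[c],X),1).tolist()) for c in C])
a=cv2.imread("pics/m1_wrist.png")[180:340,200:360];b=cv2.imread("pics/m1_scene.png")[130:210,210:310]
A=cv2.resize(a,(480,480));B=cv2.resize(b,(300,240));D=np.zeros((480,780,3),np.uint8);D[:,:480]=A;D[:240,480:]=B;cv2.imwrite("pics/crop2.png",D)
```

```text
pin [0.5434 0.0361 0.282 ] [0.0004 0.0004] [-0.0018  0.0005  0.0506]
mouth [0.5435 0.0427 0.2458] [0.0041 0.0041] [ 0.0047 -0.0008  0.0868]
grip [0.5432 0.0364 0.3154] [0.0003 0.0003] [-0.0015  0.0002  0.0172]
0.003 grip ('wrist', [283.3, 280.2]) ('scene', [154.9, 251.6]) ('top', [190.5, 248.8])
0.003 pin ('wrist', [252.0, 280.4]) ('scene', [167.0, 252.3]) ('top', [194.5, 249.7])
0.003 mouth ('wrist', [226.8, 280.5]) ('scene', [181.0, 253.1]) ('top', [198.8, 250.8])
0.008 grip ('wrist', [277.9, 280.2]) ('scene', [156.7, 251.7]) ('top', [191.1, 248.9])
0.008 pin ('wrist', [248.3, 280.4]) ('scene', [168.8, 252.4]) ('top', [195.0, 249.9])
0.008 mouth ('wrist', [224.4, 280.6]) ('scene', [182.6, 253.2]) ('top', [199.3, 250.9])
0.014 grip ('wrist', [271.7, 280.3]) ('scene', [158.9, 251.9]) ('top', [191.8, 249.1])
0.014 pin ('wrist', [244.2, 280.4]) ('scene', [170.9, 252.5]) ('top', [195.7, 250.0])
0.014 mouth ('wrist', [221.6, 280.6]) ('scene', [184.6, 253.3]) ('top', [199.9, 251.0])
```

View pics/crop2.png

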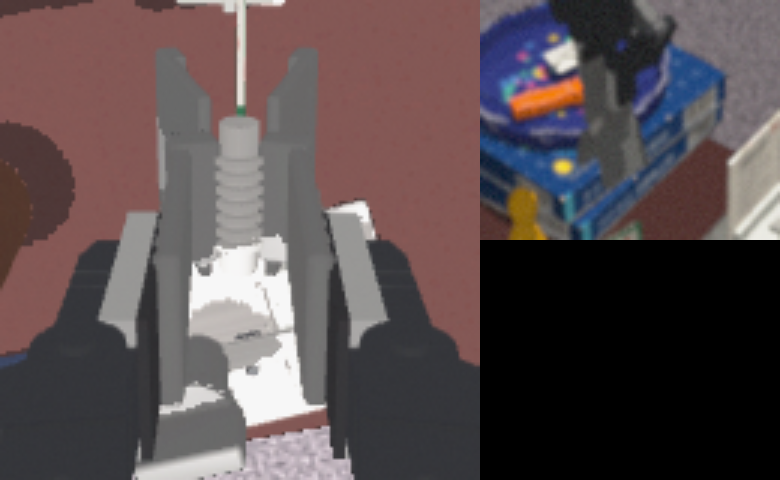

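The clip is wide open, upright and centred in the fingers, about 10 mm lower in the grip than nominal (mouth ≈ 87 mm below the TCP). I'll move above the sign.

Emit:
{"op": "move_arm", "data": {
  "deltas": [
    [1,[-0.64,0.17,0.08],[0,0,-0.22]],
    [1,[-0.65,0.16,0.07],[0,0,-0.22]],
    [1,[-0.64,0.15,0.08],[0,0,-0.22]],
    [1,[-0.66,0.13,0.08],[0,0,-0.22]],
    [1,[-0.65,0.11,0.08],[0,0,-0.22]]
  ]
}}

```text
t: 14.18
tool_pos: [0.548, -0.0457, 0.3235]
tcp_rot: [0.739, 0.674, 0.0, -0.001]
force: [0.0, -0.3, -1.0]
finger_gap: 0.0249
grasp_force: 40.1
```

Emit:
{"op": "move_arm", "data": {
  "deltas": [
    [1,[-0.66,0.1,0.07],[0,0,-0.22]],
    [1,[-0.66,0.08,0.08],[0,0,-0.21]],
    [1,[-0.66,0.07,0.08],[0,0,-0.22]],
    [1,[-0.66,0.06,0.08],[0,0,-0.22]],
    [1,[-0.66,0.04,0.08],[0,0,-0.22]]
  ]
}}

```text
t: 14.6
tool_pos: [0.5527, -0.1286, 0.3136]
tcp_rot: [0.7, 0.715, 0.0, -0.001]
force: [-0.1, 0.6, 0.5]
finger_gap: 0.0251
grasp_force: 40.2
```

Emit:
{"op": "move_arm", "data": {
  "deltas": [
    [1,[-0.67,0.02,0.07],[0,0,-0.22]],
    [1,[-0.66,0.01,0.08],[0,0,-0.22]],
    [1,[0,0,0],[0,0,0]],
    [1,[0,0,0],[0,0,0]]
  ]
}}

```text
t: 14.93
tool_pos: [0.5545, -0.1615, 0.3096]
tcp_rot: [0.684, 0.73, 0.0, -0.001]
force: [0.1, 0.5, -2.0]
finger_gap: 0.0249
grasp_force: 40.2
```

```bash
python3 meas.py m2 clip clip_mouth clip_grip card_top
python3 - <<'E'
from h import *
P=ctrl.camera_params("wrist");print("card ends expect",proj(P,[.5517,-.1192,.12]),proj(P,[.5573,-.2029,.12]))
plan([.5545,-.161,.185],rotdown(3.8),g=1,N=10)
E
```

```text
t 14.93 p [ 0.5545 -0.1615  0.3096] yaz 3.71 tilt 0.15 F [ 0.1  0.5 -2. ] gap 0.0249 gf 40.2 q [-0.42  0.14  1.33  0.    1.67 -0.48]
clip wrist [247.3 284.1] 0.79
clip scene [131.9 305.9] 0.57
clip top [214.6 343.1] 0.62
    [ 0.5308 -0.1326  0.2943] [0.0279 0.0039 0.0252] in tool [ 0.0303 -0.0218  0.0154]
clip_mouth scene [144.  300.9] 0.93
clip_mouth top [197.3 357.1] 0.58
    [ 0.5518 -0.1525  0.2326] [0.0018 0.0018] in tool [ 0.0089 -0.002   0.077 ]
clip_grip wrist [272.6 283.1] 0.9
clip_grip scene [118.7 301.6] 0.65
clip_grip top [185.1 366.4] 0.61
    [ 0.557  -0.1573  0.3032] [0.0017 0.0005 0.0015] in tool [0.004  0.0028 0.0064]
card_top wrist [191.1 282.9] 0.85
card_top scene [173.6 302.3] 0.63
card_top top [207.1 355.1] 0.73
    [ 0.5539 -0.1637  0.1248] [0.0042 0.0014 0.0047] in tool [-0.0026 -0.0005  0.1848]
card ends expect [np.float64(150.5176099302537), np.float64(280.54921862342695)] [np.float64(227.9758668147392), np.float64(280.61613913022677)]
[[1,[0,0,0.5],[0,0,0]],[1,[0,0,0.5],[0,0,0]],[1,[0,0,0.5],[0,-0.01,0]],[1,[0,0,0.5],[0,0,0]],[1,[0,0,0.5],[0,0,0]]]
[[1,[0,0,0.5],[0,0,0]],[1,[-0.01,0,0.5],[-0.01,0,0]],[1,[0,0,0.5],[0,-0.01,0]],[1,[0,0,0.49],[0,0,0]],[1,[0,0,0.5],[0,0,0]]]
```

View pics/m2_wrist.png

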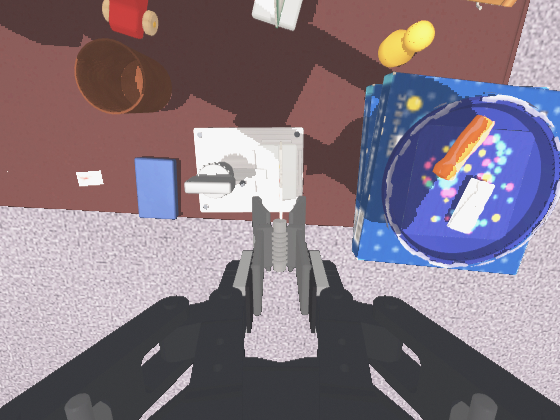

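The card edge (col ~281, rows 145–215) is centred between the open jaws (cols 257–303). I'll descend to just above the edge and check.

Emit:
{"op": "move_arm", "data": {
  "deltas": [
    [1,[0,0,0.5],[0,0,0]],
    [1,[0,0,0.6],[0,0,0]],
    [1,[0,0,0.6],[0,0,0]],
    [1,[0,0,0.6],[0,0,0]],
    [1,[0,0,0.6],[0,0,0]]
  ]
}}

```text
t: 16.1
tool_pos: [0.5542, -0.1608, 0.2356]
tcp_rot: [0.683, 0.73, 0.0, -0.001]
force: [-0.3, -0.2, -0.4]
finger_gap: 0.025
grasp_force: 40.1
```

Emit:
{"op": "move_arm", "data": {
  "deltas": [
    [1,[0,0,0.5],[0,0,0]],
    [1,[0,0,0.3],[0,0,0]],
    [1,[0,0,0],[0,0,0]],
    [1,[0,0,0],[0,0,0]]
  ]
}}

```text
t: 16.43
tool_pos: [0.5545, -0.1608, 0.2174]
tcp_rot: [0.683, 0.73, 0.0, -0.001]
force: [1.0, -0.2, 0.1]
finger_gap: 0.0248
grasp_force: 40.1
```

```bash
python3 meas.py m3 clip clip_mouth clip_grip card_top
python3 - <<'E'
from h import *
P=ctrl.camera_params("wrist");print("card ends expect",proj(P,[.5517,-.1192,.12]),proj(P,[.5573,-.2029,.12]))
a=cv2.imread("pics/m3_wrist.png")[100:300,180:380];b=cv2.imread("pics/m3_scene.png")[110:240,260:390]
D=np.hstack([cv2.resize(a,(400,400),interpolation=cv2.INTER_CUBIC),cv2.resize(b,(400,400),interpolation=cv2.INTER_CUBIC)]);cv2.imwrite("pics/crop3.png",D)
E
```

```text
t 16.43 p [ 0.5545 -0.1608  0.2174] yaz 3.8 tilt 0.13 F [ 1.  -0.2  0.1] gap 0.0248 gf 40.1 q [-0.42  0.17  1.49  0.    1.49 -0.48]
clip wrist [249.5 282. ] 0.92
clip scene [160.2 302.5] 0.66
    [ 0.5552 -0.1622  0.1722] [0.0006 0.0006] in tool [-0.0015  0.0007  0.0452]
clip_mouth scene [174.5 301.2] 0.72
clip_grip wrist [274.  282.9] 0.9
clip_grip scene [151.3 304.4] 0.62
clip_grip top [196.8 357.4] 0.59
    [ 0.5545 -0.1613  0.2028] [0.0015 0.0045 0.0032] in tool [-0.0005 -0.      0.0146]
card_top wrist [221.3 285.3] 0.78
card_top scene [175.2 302.9] 0.58
card_top top [208.8 355.1] 0.76
    [ 0.5538 -0.1659  0.1168] [0.0053 0.0019 0.006 ] in tool [-0.0052 -0.001   0.1006]
card ends expect [np.float64(165.01510879144075), np.float64(280.42398208306133)] [np.float64(269.0626769386373), np.float64(280.52636068654476)]
```

View pics/crop3.png

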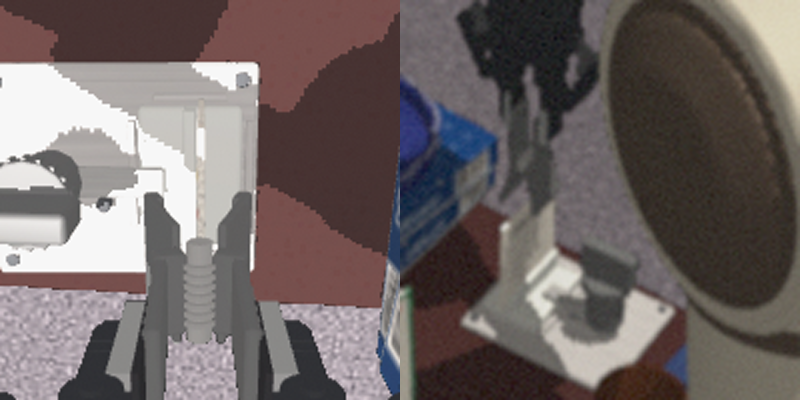

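The jaws straddle the card edge symmetrically (edge at crop col 200, jaws 147–250). I'll do the final 32 mm descent.

Emit:
{"op": "move_arm", "data": {
  "deltas": [
    [1,[0,0,0.2],[0,0,0]],
    [1,[0,0,0.35],[0,0,0]],
    [1,[0,0,0.35],[0,0,0]],
    [1,[0,0,0.25],[0,0,0]],
    [1,[0,0,0.13],[0,0,0]]
  ]
}}

```text
t: 17.6
tool_pos: [0.554, -0.1606, 0.1837]
tcp_rot: [0.683, 0.73, 0.0, -0.002]
force: [-0.0, 0.6, -0.5]
finger_gap: 0.0251
grasp_force: 40.1
```

Emit:
{"op": "move_arm", "data": {
  "deltas": [
    [1,[0,0,0],[0,0,0]],
    [1,[0,0,0],[0,0,0]],
    [1,[0,0,0],[0,0,0]],
    [1,[0,0,0],[0,0,0]],
    [1,[0,0,0],[0,0,0]]
  ]
}}

```text
t: 18.02
tool_pos: [0.5546, -0.1608, 0.1857]
tcp_rot: [0.683, 0.73, 0.0, -0.001]
force: [-0.8, -0.3, -0.8]
finger_gap: 0.0256
grasp_force: 40.1
```

```bash
python3 meas.py m4 clip clip_mouth clip_grip card_top sign
python3 - <<'E'
from h import *
a=cv2.imread("pics/m4_wrist.png")[100:300,180:380];b=cv2.imread("pics/m4_scene.png")[110:240,260:390]
D=np.hstack([cv2.resize(a,(400,400),interpolation=cv2.INTER_CUBIC),cv2.resize(b,(400,400),interpolation=cv2.INTER_CUBIC)]);cv2.imwrite("pics/crop4.png",D)
E
```

```text
t 18.02 p [ 0.5546 -0.1608  0.1857] yaz 3.8 tilt 0.1 F [-0.8 -0.3 -0.8] gap 0.0256 gf 40.1 q [-0.42  0.19  1.53  0.    1.42 -0.48]
clip wrist [247.9 282. ] 0.8
clip scene [170.7 301.7] 0.78
clip top [203.1 348.5] 0.51
    [ 0.5537 -0.1543  0.1455] [0.004  0.0032 0.0042] in tool [ 0.0065 -0.0005  0.0403]
clip_mouth scene [183.6 300.3] 0.74
clip_mouth top [210.5 347.6] 0.63
    [ 0.5493 -0.153   0.101 ] [0.0027 0.0027] in tool [ 0.008  -0.0047  0.0848]
clip_grip wrist [275.8 280.6] 0.62
clip_grip scene [162.6 301.3] 0.8
clip_grip top [197.5 354.5] 0.75
    [ 0.5576 -0.1605  0.1677] [0.004  0.0026 0.0045] in tool [0.     0.0031 0.0181]
card_top wrist [234.9 282.8] 0.75
card_top scene [172.  299.4] 0.57
card_top top [205.9 355.1] 0.79
    [ 0.556  -0.1602  0.1307] [0.0038 0.005  0.0069] in tool [0.0004 0.0014 0.055 ]
sign wrist [197.2 276.4] 0.66
sign scene [204.4 298.9] 0.93
sign top [216.  345.6] 0.57
    [ 0.552  -0.16    0.0167] [0.0029 0.0067 0.0042] in tool [ 0.0007 -0.0025  0.169 ]
```

View pics/crop4.png

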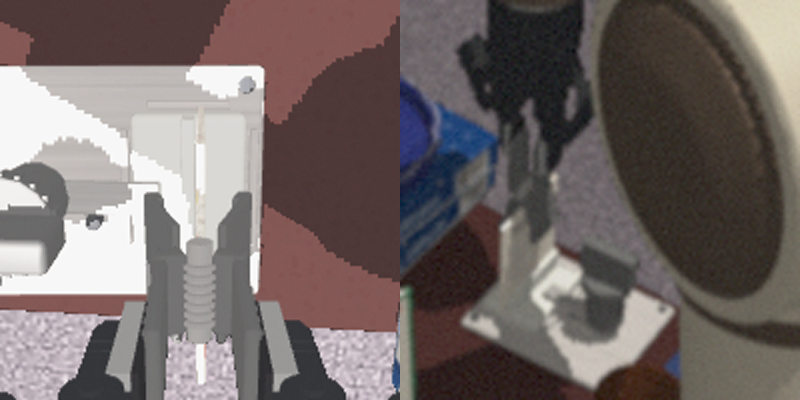

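The open jaws straddle the card edge, which is centred at crop col 200. The mouth is about 20 mm below the edge, the force is about zero, and the tongue is still over the foot.

```bash
python3 -c "
from h import *
st();print(ctrl.hand_in())"
```

```text
t 18.92 p [ 0.5544 -0.1608  0.1854] yaz 3.8 tilt 0.13 F [ 0.1 -0.1 -0.8] gap 0.0249 gf 40.1 q [-0.42  0.19  1.53  0.    1.42 -0.48]
the job is handed in; nothing more can be done
None
```

The job is handed in with no verdict returned: the collar turned about 75° to its lock mark, and the gripper holds the clip wide open astride the middle of the card's top edge, lips about 20 mm below it, with no contact showing in the images or the force reading.

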